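Snap the grease coupler onto the tilted nipple and hold it

TASK

Pick the blue-and-steel grease coupler out of the parts tray, press it squarely onto the tilted brass nipple of the green bearing block until it snaps over the nipple and the orange spring collar is pushed fully home, and keep holding it there: the spring pushes it back off if you let go. Finish while still gripping the coupler and pressing it home. Leave the other fittings in the tray and the paint tin, glue bottle and mug where they stand.

Things in the scene. Friction and masses are not known exactly. Their poses are not given: they have to be found in the camera images.
- coupler_mid (a point): Centre of the grease coupler: round, 75 mm tall, 0.1 to 0.2 kg, standing mouth down on the tray floor, z along its axis to the grip end. Below: blue sleeve, 32 mm diameter, from 37.5 to 5.5 mm below this point. Above: ribbed steel grip, 22 mm diameter, from there to 37.5 mm above this point; take it there, best just above the sleeve's shoulder, on which fingertips may push
- coupler_mouth (a point): Centre of the coupler's open lower end, 37.5 mm below coupler_mid; same axes. An 18 mm hole through a 3 mm thick lip, behind it a 23 mm bore, 26 mm deep
- nipple: Brass nipple on the green bearing block, leaning 30 degrees from vertical to the block's robot side. Origin: its foot, on its axis, 87 mm above the bench; z out along its axis (up, towards the robot), y level, along the shaft. Stem 15 mm diameter, from z = 20 mm tapering to the 7 mm tip at z = 26 mm. The coupler goes on mouth first along it; fully home its mouth is at z = 4 mm
- nipple_beads (a point): Point on the nipple's axis 10.5 mm above its foot (axes as the nipple). Two spring beads here, at +y and -y, stick out to 11 mm from the axis: they resist the coupler's lip with about 5 to 9 N in all, then snap out behind it when its mouth is below about z = 6.5 mm of the nipple, and the push needed drops; held home, the coupler still pushes back with some 5 to 9 N
- bearing: Green pillow block, fixed: foot 150 x 46 mm, dome 88 mm tall, 130 mm long steel shaft stub through it, centred at 45 mm height along its y. Origin at the centre of its underside; the nipple leans to its -x
- collar (a joint): Orange ring, 31 mm diameter, round the nipple, pushed down its axis by the coupler's mouth: 0 = up (top face at nipple z = 14 mm), 0.010 m = fully down on its hard stop (top face at z = 4 mm). Its spring pushes back with about 4 N at first, 15 N fully down, enough to push a released coupler off past the beads. Past 0.0075 m the beads have snapped
- tray: Grey parts tray, fixed, 180 x 260 mm, walls 34 mm high and 4 mm thick, floor 4 mm thick; origin at the centre of its underside, long side along its y. The coupler and four other fittings stand in it in any order, about 70 mm or more apart
- stud_mid (a point): Centre of a brass stepped stud, 26 mm diameter, 45 mm tall; stays in the tray
- adapter_mid (a point): Centre of a dark steel adapter, 30 mm diameter, 32 mm tall; stays in the tray
- elbow_mid (a point): Centre of the upright leg of a brass elbow, 26 mm diameter, 30 mm tall, its side arm reaching 28 mm along its x; stays in the tray
- cap_mid (a point): Centre of a red plastic cap, 30 mm diameter, 22 mm tall; stays in the tray
- tin_mid (a point): Middle of an upright grey paint tin, 60 mm diameter, 80 mm tall, to the right; leave it standing
- glue_mid (a point): Middle of an upright white glue bottle, 68 mm diameter, 150 mm tall, on the far side; leave it standing
- mug_mid (a point): Middle of a blue mug, 82 mm diameter, 92 mm tall, to the left; leave it standing
Not all that is in view belongs to the job. There is more than one size of the part that bears coupler_mid; the job needs the smallest.

How it is judged:
By the outcome, as a careful person would: the job done as asked, in the order asked, and still so for the second after the job is handed in, while the arm keeps its last pose, push and grip.
It also fails if it takes over 40 s, if anything falls off the work surface, if the arm or the gripper's body presses on something with over 40 N, if the wrist force passes 120 N, or if a joint passes its speed limit or range.

ROBOT

A 6-joint arm with a two-finger parallel gripper is mounted at the origin on the work surface. World frame = base frame: x ahead of the robot, y to its left, z up, the work surface at z = 0. Lengths are in mm, angles in rad, forces in N, time in s.
With the tool pointing down it reaches from about 275 to 1000 mm from the base axis. Payload 8.4 kg.
Tool frame: the origin (TCP) lies at the very end of the fingers, on their centre line; the grasp point (between the pads) lies 19 mm behind it; z points along the fingers, y is the direction in which the jaws open and shut (so a half turn about z gives the same grasp; the last joint's range is limited). The gripper opens to 85 mm and grips with 20 to 120 N. Pads are 22 mm wide; open, the fingers measure 114 mm over their backs; the gripper's body (76 mm by 85 mm) begins 54 mm behind the grasp point. The pads swing forward as they close: fully open they stand 13 mm farther back than shut.
Start: joints at [-1.237, 0.353, 1.633, -0, 1.155, -0.002], TCP at [205.951, -590.095, 231.281] pointing down, gripper open.
Joint ranges: [-2.63, 2.63], [-0.92, 2.1], [0.06, 2.66], [-1.3, 4.44], [0, 2.69], [-3.02, 3.02]. Speed limits (rad/s): [2.22, 2.22, 2.79, 3.14, 3.14, 3.14].

INTERFACE

Orientations are given as [roll, pitch, yaw] about the fixed x, y, z axes, in that order (R = Rz(yaw) Ry(pitch) Rx(roll)).
In Python, from rig import r gives the robot as it stands.
- The arm moves only by the tool move_arm, never from a script. Its argument "increments" is a list of rows, each an object of numbers: "tx", "ty", "tz": the shift along the tool's x, y, z in cm; "rx", "ry", "rz": the turn, a rotation vector about the tool's x, y, z in degrees; "gripper": the gripper's target within -1 to 1 (fully open at 1, half-way at 0, shut at -1). A call has 1 to 12 rows; each row shifts and turns the commanded pose from where the row before left it, along the tool's axes as they then stand; what a row does not reach is not made up. A row lasts 1/10 s, in which the tool goes at most 50 mm and 8.59 degrees, less where a joint would pass 70% of its speed; a pose out of reach is approached as far as the arm can. A call is refused whole if a number of a shift passes 5 or a number of a turn 8.59, either way. A call with a gripper value outside its range is refused whole. The fingers move at their own pace and stop on an object; "squeeze" is the grip in N (left out, the last holds). Time passes only in rows, so rows that do not move let the fingers close. It gives the time, the measured TCP pose, the force and the opening at its end, in the units of the state.
- r.sense(): the state, without advancing time (a new reading comes with each control period).
- r.grab_frame(name): name is "scene" or "top" or "wrist"; returns (picture, depth): 480x640x3 uint8, red, green, blue; 480x640 float32, mm along the optical axis (not along the pixel's ray), 0 where there is no reading.
- r.camera_model(name): a dict with "fx", "fy", "cx", "cy" (pixels), "R" (3x3) and "t" (3): a world point X has camera coordinates R X + t; the wrist camera has in their place "hand_eye" (4x4, takes a point from camera to tool coordinates, whose origin is the TCP and whose axes are the flange's). Camera axes: x right, y down, z forward; pixel columns grow to the right and rows downward; lengths in mm; the calibration is good to about 2 mm. A picture is of the moment at which its call begins: read the wrist's pose just before it. camera_model takes no time and is no camera call.
- r.sign_off(): hands the job in, once; it reports no verdict.
Trained networks look in the newest picture that a camera, given by its name, has taken for a name from the list of things; names that differ only in an ending like _2 or _b are one class to them, and where a whole thing is asked for, a point or a joint stands for the part that bears it (a point fixed in the world has none). Each returns a list of dicts, best first, with "confidence" (0 to 1); they miss things now and then, are a little off and sometimes report something else, mostly with a low value. They report only what shows in the picture. A call takes as long as a camera call. They do not tell look-alikes from the thing itself.
- r.cut_out(query, camera): "mask" (480x640 bool, what is visible of it) and "bbox" ([left, top, right, bottom] in pixels, round what is visible of it).
- r.place_of(query, camera): "location" ([row, column] in pixels: a listed point, or the origin of a listed thing).
The state is a dict: "clock": time; "qpos": joint angles; "qvel": joint speeds; "joint_efforts": joint torques, N m; "eef_pos": TCP position; "tcp_rot": TCP orientation; "contact_force": force on the tool from outside, world axes, zero at the start; "wrist_torque": the same for the moment, N m; "opening": opening from 0.0 (shut) to 1.0 (fully open).
Only numpy, scipy, OpenCV 4.12 (cv2) and the standard library are available. Lean on these libraries where they do the work, as an engineer would, in place of code of your own. Each camera call takes 0.05 s, during which the arm holds its last target. There are 200 camera calls.

## Working session

There is one attempt and no reset: what is moved stays moved. The work goes in short steps, Python scripts to look and compute and a tool call to move; the robot and the scene stay as the last step left them, time stands still between calls to the robot, and variables do not carry over. Pictures are saved under pics/ and viewed, about 8 in all and at most 12, crops included, and the job is handed in when it is done.

Besides the shell and the picture viewer there is one more tool, called as a command line: name --argument value ..., lists and objects as JSON in quotes. move_arm: Moves the arm, as the interface text tells. Its arguments: {"type":"object","properties":{"increments":{"type":"array","items":{"type":"object","properties":{"tx":{"type":"number"},"ty":{"type":"number"},"tz":{"type":"number"},"rx":{"type":"number"},"ry":{"type":"number"},"rz":{"type":"number"},"gripper":{"type":"number"}}}},"squeeze":{"type":"number"}},"required":["increments"]}

```bash
mkdir -p pics; ls
cat > h.py <<'E'
import numpy as np, cv2
from rig import r
from scipy.spatial.transform import Rotation as Ro
def tool():
    s=r.sense(); T=np.eye(4); T[:3,:3]=Ro.from_euler('xyz',s['tcp_rot']).as_matrix(); T[:3,3]=s['eef_pos']; return T
def cam2world(name,T=None):
    m=r.camera_model(name); C=np.eye(4)
    if 'hand_eye' in m: return m,(tool() if T is None else T)@np.array(m['hand_eye'])
    C[:3,:3]=np.array(m['R']); C[:3,3]=np.array(m['t']).ravel(); return m,np.linalg.inv(C)
def cloud(name,depth,T=None):
    m,C=cam2world(name,T); v,u=np.mgrid[:480,:640]
    P=np.stack([(u-m['cx'])/m['fx']*depth,(v-m['cy'])/m['fy']*depth,depth],-1)
    return P@C[:3,:3].T+C[:3,3]
def save(n,img,f=1): cv2.imwrite('pics/'+n,cv2.resize(img[:,:,::-1],None,fx=f,fy=f,interpolation=cv2.INTER_CUBIC))
E
python3 - <<'E'
from h import *
print(r.sense())
for c in ('scene','top'):
    p,d=r.grab_frame(c); save(c+'0.png',p); W=cloud(c,d); np.savez('/tmp/'+c,p=p,d=d,W=W)
    m,C=cam2world(c); print(c,C[:3,3].round(),C[:3,2].round(2))
    for q in ('coupler_mid','nipple','bearing','tray','nipple_beads'):
        for o in r.place_of(q,c)[:4]:
            v,u=[int(round(x)) for x in o['location']]
            print(c,q,round(o['confidence'],2),(v,u),W[min(v,479),min(u,639)].round())
    for o in r.cut_out('coupler_mid',c)[:4]:
        print('cut',round(o['confidence'],2),o['bbox'],np.percentile(W[o['mask']&(d>0)],[2,50,98],axis=0).round().tolist())
E
```

```text
pics
{'clock': 0.0, 'qpos': array([-1.23741199e+00,  3.53658171e-01,  1.63416360e+00,  2.10406662e-05,
        1.15517858e+00, -2.39342831e-03]), 'qvel': array([-9.92675158e-05,  9.41530211e-04, -3.80328653e-04, -4.53275977e-04,
        2.55769475e-04,  1.94600897e-03]), 'joint_efforts': array([ 1.59637406e-03, -6.05243325e+01, -3.42067230e+01,  1.93107344e-04,
        9.43457417e-03, -2.65802228e-06]), 'eef_pos': array([ 205.79047763, -589.63269535,  230.54280853]), 'tcp_rot': array([-3.14018500e+00, -2.26066023e-05,  3.35769243e-01]), 'contact_force': array([ 0.50419504,  0.76721153, -0.1755626 ]), 'wrist_torque': array([ 0.02276682, -0.00501566, -0.00837923]), 'opening': 0.9968785763483213}
scene [1328. -272.  890.] [-0.63  0.24 -0.74]
scene coupler_mid 0.69 (298, 212) [ 650. -279.   43.]
scene coupler_mid 0.59 (333, 242) [ 778. -242.   72.]
scene coupler_mid 0.56 (309, 147) [ 659. -407.   78.]
scene nipple 0.66 (193, 385) [531. 179. 100.]
scene nipple 0.4 (281, 242) [ 596. -205.    5.]
scene bearing 0.61 (224, 387) [569. 174.  32.]
scene bearing 0.46 (248, 262) [ 540. -139.   34.
[... 581 characters left out ...]
.58 (166, 405) [ 749. -233.  104.]
top coupler_mid 0.51 (220, 421) [ 633. -273.   80.]
top nipple 0.67 (268, 208) [521. 191. 103.]
top bearing 0.69 (261, 214) [537. 180.  93.]
top tray 0.77 (244, 388) [ 586. -212.    6.]
top nipple_beads 0.48 (267, 210) [524. 187. 100.]
cut 0.66 [410.3, 213.4, 430.3, 227.0] [[624.0, -288.0, 9.0], [636.0, -273.0, 49.0], [652.0, -264.0, 82.0]]
cut 0.65 [462.9, 206.9, 496.3, 228.0] [[623.0, -426.0, 2.0], [640.0, -400.0, 60.0], [665.0, -388.0, 111.0]]
cut 0.64 [393.7, 153.6, 420.0, 179.3] [[741.0, -256.0, 2.0], [754.0, -235.0, 63.0], [782.0, -220.0, 111.0]]
cut 0.56 [377.6, 219.0, 390.2, 229.9] [[618.0, -210.0, 7.0], [629.0, -197.0, 23.0], [643.0, -186.0, 40.0]]
```

View pics/scene0.png

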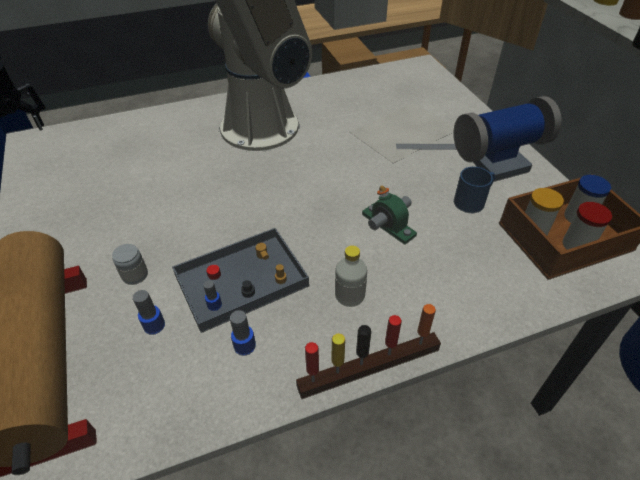

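Run:
```python
from h import *
a=np.load('/tmp/scene.npz'); save('crop1.png',a['p'][150:370,110:450],2.3)
```

```text
(no output)
```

View pics/crop1.png

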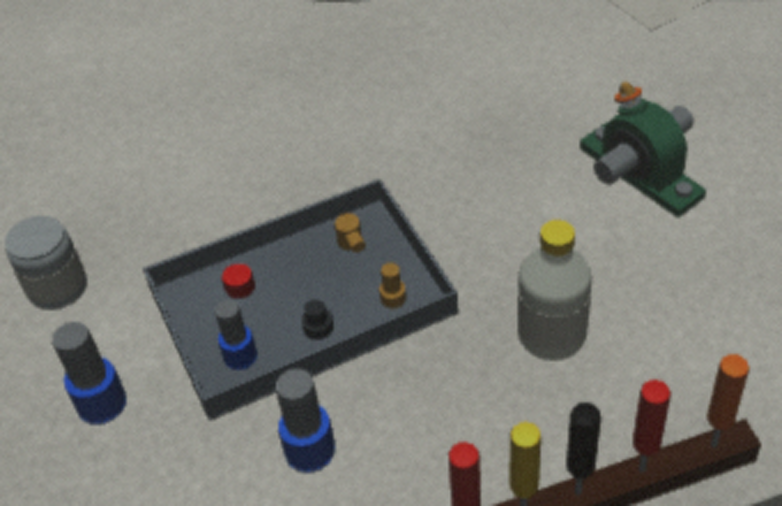

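In the scene view the couplers that could be mistaken are these (row, col):
- (297,212): in the tray, top at z≈79 mm.
- (312,148): outside the tray, about 108 mm tall.
- (333,242): outside the tray, about 108 mm tall.

I choose the one in the tray. It is the smallest, and its 75 mm height plus the 4 mm floor matches. The crop confirms it. The bearing is at about (215,388).

Run:
```python
from h import *
from scipy.optimize import least_squares
allb=[]
for c in ('scene','top'):
    p,d=r.grab_frame(c); W=cloud(c,d)
    for q in ('stud_mid','adapter_mid','elbow_mid','cap_mid','tin_mid','glue_mid','mug_mid'):
        o=r.cut_out(q,c)
        if o: o=o[0];print(c,q,round(o['confidence'],2),np.percentile(W[o['mask']&(d>0)],[5,95],axis=0).round().tolist())
    # coupler grip & sleeve circle fit
    near=(np.hypot(W[...,0]-641,W[...,1]+277)<40)&(d>0)
    for lo,hi,R in((44,74,11),(10,32,16)):
        Q=W[near&(W[...,2]>lo)&(W[...,2]<hi)]
        f=least_squares(lambda a:np.hypot(Q[:,0]-a[0],Q[:,1]-a[1])-R,[641,-277],loss='soft_l1');print(c,'coup',R,len(Q),f.x.round(1))
    Q=W[near&(W[...,2]>74)];print('top pts',len(Q),Q.mean(0).round(1),Q[:,2].max())
    B=(np.hypot(W[...,0]-550,W[...,1]-180)<110)&(d>0)&(W[...,2]>8)
    hsv=cv2.cvtColor(p,cv2.COLOR_RGB2HSV)
    org=B&(hsv[...,0]<22)&(hsv[...,1]>110); Q=W[org]; print(c,'orange',len(Q),Q.mean(0).round(1),np.percentile(Q,[5,95],axis=0).round())
    g=B&(abs(hsv[...,0].astype(int)-75)<25)&(hsv[...,1]>70)
    Q=W[g&(W[...,2]<22)][:,:2].astype(np.float32); print('foot',len(Q),cv2.minAreaRect(Q))
    Q=W[g]; print('dome',len(Q),Q.max(0))
    S=W[B&(W[...,2]>30)&(W[...,2]<70)&~g&~org]; 
    print('shaft',len(S),np.percentile(S,[3,97],axis=0).round())
    np.savez('/tmp/'+c,p=p,d=d,W=W,B=B)
```

```text
scene stud_mid 0.46 [[620.0, -131.0, 7.0], [634.0, -113.0, 48.0]]
scene adapter_mid 0.74 [[625.0, -212.0, 7.0], [645.0, -189.0, 36.0]]
scene elbow_mid 0.56 [[527.0, -153.0, 6.0], [561.0, -132.0, 34.0]]
scene cap_mid 0.66 [[545.0, -272.0, 7.0], [569.0, -248.0, 27.0]]
scene tin_mid 0.78 [[471.0, -457.0, 11.0], [516.0, -407.0, 80.0]]
scene glue_mid 0.73 [[711.0, -20.0, 13.0], [751.0, 33.0, 149.0]]
scene mug_mid 0.7 [[506.0, 390.0, 1.0], [584.0, 469.0, 90.0]]
scene coup 11 97 [ 638.4 -279.1]
scene coup 16 92 [ 638.1 -279. ]
top pts 72 [ 640.3 -278.9   77.8] 81.29527841374954
scene orange 53 [520.4 178.2 102.3] [[510. 169.  94.]
 [529. 190. 109.]]
foot 191 ((547.4359741210938, 190.7642059326172), (145.51771545410156, 45.46540832519531), 22.320594787597656)
dome 588 [621.68105305 236.4504063   93.24369109]
shaft 615 [[519. 129.  33.]
 [590. 249.  68.]]
top adapter_mid 0.43 [[620.0, -207.0, 12.0], [643.0, -187.0, 40.0]]
top elbow_mid 0.65 [[523.0, -149.0, 16.0], [556.0, -129.0, 37.0]]
top cap_mid 0.42 [[543.0, -273.0, 20.0], [566.0, -248.0, 31.0]]
top tin_mid 0.95 [[461.0, -455.0, 17.0], [510.0, -405.0, 84.0]]
top glue_mid 0.7 [[685.0, -15.0, 25.0], [736.0, 40.0, 152.0]]
top mug_mid 0.56 [[510.0, 391.0, 2.0], [580.0, 476.0, 93.0]]
top coup 11 36 [ 639.9 -279.1]
top coup 16 45 [ 640.2 -279.1]
top pts 80 [ 639.5 -278.2   79.6] 86.03478389827364
top orange 158 [517.8 179.9  97.4] [[506. 168.  62.]
 [530. 193. 110.]]
foot 285 ((545.7660522460938, 190.18585205078125), (143.72412109375, 40.91229248046875), 22.126394271850586)
dome 846 [617.94306007 234.66721737  98.3161808 ]
shaft 561 [[506. 131.  42.]
 [579. 248.  67.]]
```

move_arm --increments '[{"tx": 2.5, "ty": -0.7, "gripper": 0.2}, {"tx": 4, "ty": -1.2}, {"tx": 4.5, "ty": -1.3}, {"tx": 4.6, "ty": -1.35}, {"tx": 4.6, "ty": -1.35}, {"tx": 4.6, "ty": -1.35}, {"tx": 4.6, "ty": -1.35}, {"tx": 4.6, "ty": -1.35}, {"tx": 4.6, "ty": -1.35}, {"tx": 4.6, "ty": -1.35}, {"tx": 4.5, "ty": -1.3}, {"tx": 3.5, "ty": -1.0}]'

```text
invalid input
```

move_arm --increments '[{"rz": -3, "tz": 2}, {"tz": 2}, {}]'

```text
invalid input
```

Run:
```python
from h import *
T=tool();s=r.sense();print(s['eef_pos'],s['tcp_rot'],s['opening'],s['contact_force'],s['qpos'])
p,d=r.grab_frame('wrist');save('w1.png',p);W=cloud('wrist',d,T)
m=r.camera_model('wrist');print(np.array(m['hand_eye']).round(2).tolist(),m['fx'])
near=(np.hypot(W[...,0]-639,W[...,1]+279)<35)&(d>0)
for lo,hi,R in((42,74,11),(8,32,16)):
    Q=W[near&(W[...,2]>lo)&(W[...,2]<hi)];print(len(Q))
    if len(Q)<10: continue
    f=least_squares(lambda a:np.hypot(Q[:,0]-a[0],Q[:,1]-a[1])-R,[639,-279],loss='soft_l1') if 0 else None
    from scipy.optimize import least_squares as ls
    print(R,ls(lambda a:np.hypot(Q[:,0]-a[0],Q[:,1]-a[1])-R,[639,-279],loss='soft_l1').x.round(1))
Q=W[near&(W[...,2]>74)];print(len(Q),Q.mean(0).round(1) if len(Q) else 0, np.percentile(Q,[2,98],axis=0).round(1) if len(Q) else 0)
```

```text
[ 205.96315501 -590.11199039  231.30191322] [ 3.14153288e+00 -2.09685049e-05  3.35781224e-01] 1.0030827354233436 [ 0.08109039 -0.11545186 -0.10079541] [-1.23740289e+00  3.52976451e-01  1.63338547e+00  2.30757383e-05
  1.15517101e+00 -2.39710378e-03]
[[0.0, -0.96, -0.3, 76.3], [1.0, -0.0, 0.0, 1.05], [-0.0, -0.3, 0.96, -142.05], [0.0, 0.0, 0.0, 1.0]] 413.0418538065862
0
0
0 0 0
```

View pics/w1.png

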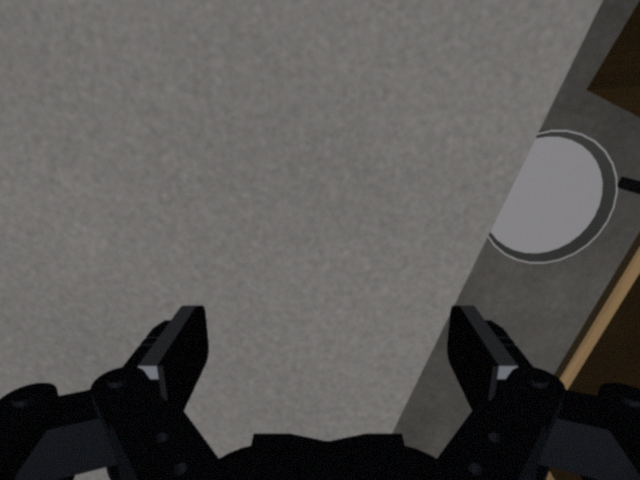

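The wrist picture shows only the bare bench and the fingers, because the moves were refused. I'll retry with full rows.

move_arm --increments '[{"tx": 2.5, "ty": -0.7, "tz": 0, "rx": 0, "ry": 0, "rz": 0, "gripper": 0.2}, {"tx": 4, "ty": -1.2, "tz": 0, "rx": 0, "ry": 0, "rz": 0, "gripper": 0.2}, {"tx": 4.5, "ty": -1.3, "tz": 0, "rx": 0, "ry": 0, "rz": 0, "gripper": 0.2}, {"tx": 4.6, "ty": -1.35, "tz": 0, "rx": 0, "ry": 0, "rz": 0, "gripper": 0.2}, {"tx": 4.6, "ty": -1.35, "tz": 0, "rx": 0, "ry": 0, "rz": 0, "gripper": 0.2}, {"tx": 4.6, "ty": -1.35, "tz": 0, "rx": 0, "ry": 0, "rz": 0, "gripper": 0.2}, {"tx": 4.6, "ty": -1.35, "tz": 0, "rx": 0, "ry": 0, "rz": 0, "gripper": 0.2}, {"tx": 4.6, "ty": -1.35, "tz": 0, "rx": 0, "ry": 0, "rz": 0, "gripper": 0.2}, {"tx": 4.6, "ty": -1.35, "tz": 0, "rx": 0, "ry": 0, "rz": 0, "gripper": 0.2}, {"tx": 4.6, "ty": -1.35, "tz": 0, "rx": 0, "ry": 0, "rz": 0, "gripper": 0.2}, {"tx": 4.5, "ty": -1.3, "tz": 0, "rx": 0, "ry": 0, "rz": 0, "gripper": 0.2}, {"tx": 3.5, "ty": -1.0, "tz": 0, "rx": 0, "ry": 0, "rz": 0, "gripper": 0.2}]' --squeeze 80

```text
clock: 2.75
eef_pos: [642.2, -278.2, 231.3]
tcp_rot: [3.142, -0.001, 0.337]
contact_force: [-0.5, -0.7, 0.4]
opening: 0.601
```

move_arm --increments '[{"tx": -0.3, "ty": 0, "tz": 4, "rx": 0, "ry": 0, "rz": -3, "gripper": 0.2}, {"tx": 0, "ty": 0, "tz": 4, "rx": 0, "ry": 0, "rz": 0, "gripper": 0.2}, {"tx": 0, "ty": 0, "tz": 0, "rx": 0, "ry": 0, "rz": 0, "gripper": 0.2}]'

```text
clock: 3.05
eef_pos: [634.0, -279.3, 145.5]
tcp_rot: [-3.135, 0.007, 0.389]
contact_force: [-0.8, 0.2, -0.8]
opening: 0.599
```

Run:
```python
from h import *
from scipy.optimize import least_squares as ls
T=tool();s=r.sense();print(s['eef_pos'],s['tcp_rot'],s['opening'],s['contact_force'],s['qpos'])
p,d=r.grab_frame('wrist');save('w2.png',p);W=cloud('wrist',d,T)
near=(np.hypot(W[...,0]-639,W[...,1]+279)<35)&(d>0)
for lo,hi,R in((42,74,11),(8,32,16)):
    Q=W[near&(W[...,2]>lo)&(W[...,2]<hi)];print(len(Q))
    if len(Q)>10: print(R,ls(lambda a:np.hypot(Q[:,0]-a[0],Q[:,1]-a[1])-R,[639,-279],loss='soft_l1').x.round(1))
Q=W[near&(W[...,2]>74)&(W[...,2]<95)];print(len(Q))
if len(Q): print(Q.mean(0).round(1),np.percentile(Q,[2,50,98],axis=0).round(1))
```

```text
[ 633.95389346 -279.27119332  145.501464  ] [-3.13455224  0.00676966  0.38875081] 0.5994239736469734 [-0.79395873  0.23886197 -0.83369485] [-4.17106094e-01  5.42412774e-01  1.53841204e+00 -9.39316935e-06
  1.07053487e+00  7.64967800e-01]
542
11 [ 639.6 -279.8]
308
16 [ 639.3 -280. ]
1259
[ 640.4 -279.4   78.3] [[ 630.4 -289.2   75.3]
 [ 640.5 -279.4   78.4]
 [ 650.  -269.9   79.7]]
```

View pics/w2.png

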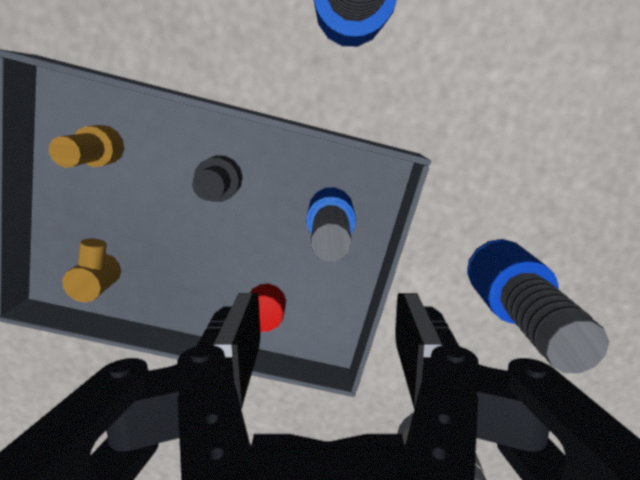

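The close view shows the target coupler alone in its corner of the tray, with its grip top at (240,330). The larger couplers are outside the tray. I'll let the arm settle and then go down.

move_arm --increments '[{"tx": 0, "ty": 0, "tz": 1, "rx": 0, "ry": 0, "rz": 0, "gripper": 0.2}, {"tx": 0, "ty": 0, "tz": 0, "rx": 0, "ry": 0, "rz": 0, "gripper": 0.2}, {"tx": 0, "ty": 0, "tz": 0, "rx": 0, "ry": 0, "rz": 0, "gripper": 0.2}]'

```text
clock: 3.4
eef_pos: [637.9, -281.8, 142.8]
tcp_rot: [3.14, -0.001, 0.388]
contact_force: [0.2, -0.1, 0.2]
opening: 0.601
```

move_arm --increments '[{"tx": 0.28, "ty": -0.12, "tz": 1.5, "rx": 0, "ry": 0, "rz": 0, "gripper": 0.2}, {"tx": 0, "ty": 0, "tz": 2, "rx": 0, "ry": 0, "rz": 0, "gripper": 0.2}, {"tx": 0, "ty": 0, "tz": 2, "rx": 0, "ry": 0, "rz": 0, "gripper": 0.2}, {"tx": 0, "ty": 0, "tz": 2, "rx": 0, "ry": 0, "rz": 0, "gripper": 0.2}, {"tx": 0, "ty": 0, "tz": 1.5, "rx": 0, "ry": 0, "rz": 0, "gripper": 0.2}, {"tx": 0, "ty": 0, "tz": 1, "rx": 0, "ry": 0, "rz": 0, "gripper": 0.2}, {"tx": 0, "ty": 0, "tz": 0.4, "rx": 0, "ry": 0, "rz": 0, "gripper": 0.2}, {"tx": 0, "ty": 0, "tz": 0, "rx": 0, "ry": 0, "rz": 0, "gripper": 0.2}, {"tx": 0, "ty": 0, "tz": 0, "rx": 0, "ry": 0, "rz": 0, "gripper": 0.2}]'

```text
clock: 4.3
eef_pos: [639.9, -279.3, 38.0]
tcp_rot: [3.141, -0.001, 0.388]
contact_force: [-1.3, 0.5, 0.4]
opening: 0.601
```

move_arm --increments '[{"tx": 0, "ty": 0, "tz": 0, "rx": 0, "ry": 0, "rz": 0, "gripper": -1}, {"tx": 0, "ty": 0, "tz": 0, "rx": 0, "ry": 0, "rz": 0, "gripper": -1}, {"tx": 0, "ty": 0, "tz": 0, "rx": 0, "ry": 0, "rz": 0, "gripper": -1}, {"tx": 0, "ty": 0, "tz": 0, "rx": 0, "ry": 0, "rz": 0, "gripper": -1}, {"tx": 0, "ty": 0, "tz": 0, "rx": 0, "ry": 0, "rz": 0, "gripper": -1}, {"tx": 0, "ty": 0, "tz": 0, "rx": 0, "ry": 0, "rz": 0, "gripper": -1}]' --squeeze 90

```text
clock: 4.9
eef_pos: [639.9, -279.2, 38.2]
tcp_rot: [3.141, -0.001, 0.388]
contact_force: [-0.4, 0.1, 5.9]
opening: 0.234
```

move_arm --increments '[{"tx": 0, "ty": 0, "tz": -1.5, "rx": 0, "ry": 0, "rz": 0, "gripper": -1}, {"tx": 0, "ty": 0, "tz": -3.5, "rx": 0, "ry": 0, "rz": 0, "gripper": -1}, {"tx": 0, "ty": 0, "tz": -4, "rx": 0, "ry": 0, "rz": 0, "gripper": -1}, {"tx": 0, "ty": 0, "tz": -4, "rx": 0, "ry": 0, "rz": 0, "gripper": -1}, {"tx": 0, "ty": -1, "tz": -2.5, "rx": 0, "ry": 0, "rz": 0, "gripper": -1}, {"tx": 0, "ty": -2, "tz": -0.5, "rx": 0, "ry": 0, "rz": 0, "gripper": -1}, {"tx": 0.2, "ty": -3.5, "tz": 0, "rx": 0, "ry": 0, "rz": 0, "gripper": -1}, {"tx": 0.2, "ty": -4, "tz": 0, "rx": 0, "ry": 0, "rz": 0, "gripper": -1}, {"tx": 0.2, "ty": -4, "tz": 0, "rx": 0, "ry": 0, "rz": 0, "gripper": -1}, {"tx": 0.2, "ty": -4, "tz": 0, "rx": 0, "ry": 0, "rz": 0, "gripper": -1}, {"tx": 0.2, "ty": -4, "tz": 0, "rx": 0, "ry": 0, "rz": 0, "gripper": -1}, {"tx": 0.2, "ty": -4, "tz": 0, "rx": 0, "ry": 0, "rz": 0, "gripper": -1}]'

```text
clock: 6.1
eef_pos: [547.6, -27.0, 196.0]
tcp_rot: [-3.14, 0.002, 0.388]
contact_force: [-0.1, 0.0, -1.7]
opening: 0.238
```

move_arm --increments '[{"tx": 0.2, "ty": -4, "tz": 0, "rx": 0, "ry": 0, "rz": 0, "gripper": -1}, {"tx": 0.2, "ty": -4, "tz": 0, "rx": 0, "ry": 0, "rz": 0, "gripper": -1}, {"tx": 0.2, "ty": -4, "tz": 0, "rx": 0, "ry": 0, "rz": 0, "gripper": -1}, {"tx": 0.2, "ty": -4, "tz": 0, "rx": 0, "ry": 0, "rz": 0, "gripper": -1}, {"tx": 0, "ty": -3, "tz": 0, "rx": 0, "ry": 0, "rz": 0, "gripper": -1}, {"tx": 0, "ty": -1.5, "tz": 0, "rx": 0, "ry": 4, "rz": 0, "gripper": -1}, {"tx": 0, "ty": 0, "tz": 0, "rx": 0, "ry": 7, "rz": 0, "gripper": -1}, {"tx": 0, "ty": 0, "tz": 0, "rx": 0, "ry": 7, "rz": 0, "gripper": -1}, {"tx": 0, "ty": 0, "tz": 0, "rx": 0, "ry": 7, "rz": 0, "gripper": -1}, {"tx": 0, "ty": 0, "tz": 0, "rx": 0, "ry": 5, "rz": 0, "gripper": -1}, {"tx": 0, "ty": 0, "tz": 0, "rx": 0, "ry": 0, "rz": 0, "gripper": -1}, {"tx": 0, "ty": 0, "tz": 0, "rx": 0, "ry": 0, "rz": 0, "gripper": -1}]'

```text
clock: 7.3
eef_pos: [478.8, 163.6, 196.6]
tcp_rot: [-3.141, -0.52, 0.388]
contact_force: [0.7, 0.2, -2.3]
opening: 0.233
```

```bash
cat > look.py <<'E'
from h import *
import sys
T=tool();s=r.sense();print(s['clock'],s['eef_pos'].round(1),s['tcp_rot'].round(4),s['opening'].round(3),s['contact_force'].round(1),s['qpos'].round(2))
p,d=r.grab_frame('wrist');save(sys.argv[1],p);W=cloud('wrist',d,T);np.savez('/tmp/w',p=p,d=d,W=W,T=T)
m,C=cam2world('wrist',T)
def proj(X):
    c=np.linalg.inv(C)@np.r_[X,1]; return (m['fy']*c[1]/c[2]+m['cy']).round(1),(m['fx']*c[0]/c[2]+m['cx']).round(1)
y=np.radians(22.2); a=np.array([-.5*np.cos(y),-.5*np.sin(y),.866]); F=np.array([524.1,181.3,87])
print('tool z',T[:3,2].round(3),'a',a.round(3)); print('pred tip',proj(F+26*a),'foot',proj(F),'mouth',proj((T@[0,0,34,1])[:3]))
rel=np.linalg.inv(T[:3,:3])@(F+38*a-T[:3,3]); print('to home in tool mm',rel.round(1))
for q in ('nipple','nipple_beads','coupler_mouth','coupler_mid'):
    print(q,[(round(o['confidence'],2),np.round(o['location'],1)) for o in r.place_of(q,'wrist')[:2]])
hsv=cv2.cvtColor(p,cv2.COLOR_RGB2HSV)
org=(hsv[...,0]<22)&(hsv[...,1]>110)&(np.linalg.norm(W-F,axis=-1)<45)&(d>0)
Q=W[org]; print(len(Q))
if len(Q):
    e1=np.array([-np.sin(y),np.cos(y),0]); e2=np.cross(e1,a); L=(Q-F)@np.c_[e2,e1,a]
    print('orange local x,y,z pct',np.percentile(L,[3,25,50,75,97],axis=0).round(1).tolist())
E
python3 look.py w3.png
```

```text
Traceback (most recent call last):
  File "look.py", line 3, in <module>
    T=tool();s=r.sense();print(s['clock'],s['eef_pos'].round(1),s['tcp_rot'].round(4),s['opening'].round(3),s['contact_force'].round(1),s['qpos'].round(2))
                                                                                      ^^^^^^^^^^^^^^^^^^
AttributeError: 'float' object has no attribute 'round'
```

```bash
sed -i "s/s\['opening'\].round(3)/round(s['opening'],3)/" look.py; python3 look.py w3.png
```

```text
7.3 [478.8 163.6 196.6] [-3.1409 -0.5202  0.388 ] 0.233 [ 0.7  0.2 -2.3] [0.29 0.   2.28 0.14 0.34 1.36]
tool z [ 0.46   0.189 -0.868] a [-0.463 -0.189  0.866]
pred tip (np.float64(256.5), np.float64(326.4)) foot (np.float64(242.7), np.float64(326.5)) mouth (np.float64(276.6), np.float64(324.6))
to home in tool mm [-12.4   0.8  81.3]
nipple [(0.93, array([243. , 325.4]))]
nipple_beads [(0.82, array([244.9, 325.6]))]
coupler_mouth [(0.8, array([277.9, 323.8])), (0.18, array([316.3, 328.1]))]
coupler_mid [(0.91, array([316. , 326.4]))]
779
orange local x,y,z pct [[-0.8, -13.7, -0.3], [4.9, -6.6, 12.2], [7.0, 0.3, 12.9], [10.6, 7.2, 13.6], [14.1, 14.3, 19.7]]
```

View pics/w3.png

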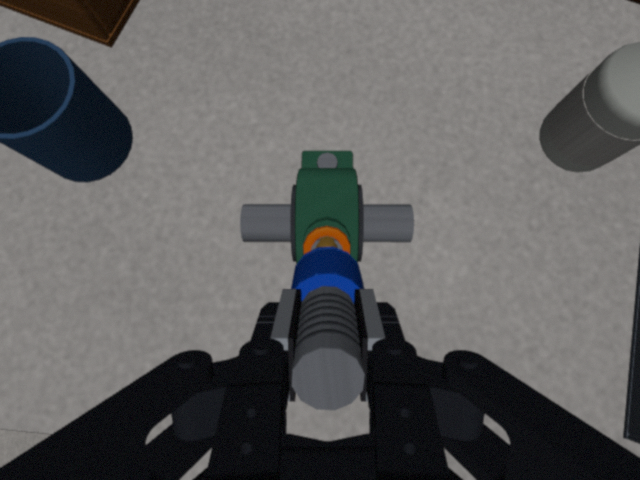

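The coupler is held straight, with its mouth at (278,324). The nipple and collar are just beyond, at (243,325). The shaft lies level in the picture, so the yaw is right. Predictions and networks agree to about 1 px. I'll move onto the nipple axis and approach.

move_arm --increments '[{"tx": -0.6, "ty": 0.05, "tz": 0, "rx": 0, "ry": 0, "rz": 0, "gripper": -1}, {"tx": -0.6, "ty": 0.05, "tz": 1, "rx": 0, "ry": 0, "rz": 0, "gripper": -1}, {"tx": 0, "ty": 0, "tz": 2, "rx": 0, "ry": 0, "rz": 0, "gripper": -1}, {"tx": 0, "ty": 0, "tz": 1, "rx": 0, "ry": 0, "rz": 0, "gripper": -1}, {"tx": 0, "ty": 0, "tz": 0.5, "rx": 0, "ry": 0, "rz": 0, "gripper": -1}, {"tx": 0, "ty": 0, "tz": 0, "rx": 0, "ry": 0, "rz": 0, "gripper": -1}, {"tx": 0, "ty": 0, "tz": 0, "rx": 0, "ry": 0, "rz": 0, "gripper": -1}]'

```text
clock: 8.25
eef_pos: [491.6, 167.2, 152.5]
tcp_rot: [-3.142, -0.523, 0.388]
contact_force: [0.4, -0.4, -2.0]
opening: 0.239
```

```bash
python3 look.py w4.png
python3 - <<'E'
from h import *
# side look from scene camera: coupler axis and nipple
p,d=r.grab_frame('scene'); save('s2.png',p[130:250,320:460],5)
p,_=r.grab_frame('wrist')
E
python3 - <<'E'
import cv2
a=cv2.imread('pics/w4.png')[150:400,200:450]; b=cv2.imread('pics/s2.png')
a=cv2.resize(a,(400,400)); b=cv2.resize(b,(400,343)); 
import numpy as np; c=np.zeros((400,800,3),np.uint8); c[:,:400]=a; c[:343,400:]=b; cv2.imwrite('pics/c4.png',c)
E
```

```text
8.25 [491.6 167.2 152.5] [-3.1415 -0.5235  0.3882] 0.239 [ 0.4 -0.4 -2. ] [0.29 0.11 2.3  0.23 0.21 1.26]
tool z [ 0.463  0.189 -0.866] a [-0.463 -0.189  0.866]
pred tip (np.float64(268.9), np.float64(323.3)) foot (np.float64(251.1), np.float64(323.7)) mouth (np.float64(276.6), np.float64(324.6))
to home in tool mm [-2.1 -0.7 36.4]
nipple [(0.73, array([248., 324.]))]
nipple_beads [(0.81, array([255.1, 322.3]))]
coupler_mouth [(0.85, array([276. , 322.5])), (0.58, array([250.4, 321.1]))]
coupler_mid [(0.77, array([315.4, 328.4]))]
776
orange local x,y,z pct [[0.7, -12.8, 6.7], [6.7, -5.4, 12.1], [9.3, 1.8, 12.8], [11.6, 8.6, 13.3], [14.3, 14.4, 14.1]]
```

View pics/c4.png

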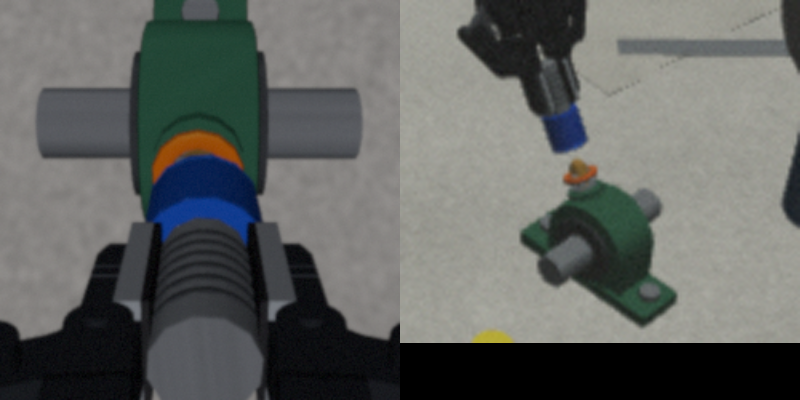

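The composite shows the coupler on the same tilt as the nipple, just short of the tip. I'll measure the sleeve against the collar in each camera to cancel calibration error.

```bash
cat > relm.py <<'E'
from h import *
from scipy.optimize import least_squares as ls
T=tool(); R=T[:3,:3]
for c in ('wrist','scene','top'):
    p,d=r.grab_frame(c); W=cloud(c,d,T); L=(W-T[:3,3])@R   # tool coords
    hsv=cv2.cvtColor(p,cv2.COLOR_RGB2HSV).astype(int)
    ok=(d>0)&(np.hypot(L[...,0],L[...,1])<32)&(hsv[...,1]>90)
    bl=ok&(abs(hsv[...,0]-115)<15)&(L[...,2]>2)&(L[...,2]<38); og=ok&(hsv[...,0]<22)&(L[...,2]>25)&(L[...,2]<90)
    k=np.ones((3,3),np.uint8); bl=cv2.erode(bl.astype(np.uint8),k)>0
    B=L[bl]; B=B[(B[:,2]>4)&(B[:,2]<33)]; O=L[og]
    print(c,len(B),len(O))
    if len(B)>15:
        f=ls(lambda a:np.hypot(B[:,0]-a[0],B[:,1]-a[1])-16,[0,0],loss='soft_l1').x; print(' sleeve',f.round(2), 'z',np.percentile(B[:,2],[3,97]).round(1))
    if len(O)>15:
        print(' collar x,y,z pct',np.percentile(O,[2,50,98],axis=0).round(1).tolist())
        # rim fit: outermost points of the ring in (x,y), circle r 15.5
        h=cv2.convexHull(O[:,:2].astype(np.float32))[:,0]
        print(' ring',ls(lambda a:np.hypot(h[:,0]-a[0],h[:,1]-a[1])-15.5,h.mean(0),loss='soft_l1',f_scale=.5).x.round(2))
        z=np.median(O[:,2]); I=O[abs(O[:,2]-z)<1.5]; 
        for y in(-9,-4,0,4,9):
            J=I[abs(I[:,1]-y)<1.5]; 
            if len(J): print('  y',y,J[:,0].max().round(1),J[:,0].min().round(1))
E
python3 relm.py
```

```text
wrist 1425 771
 sleeve [-1.13  1.13] z [ 4.4 30.1]
 collar x,y,z pct [[-2.3, -15.3, 60.4], [7.1, -2.5, 61.8], [12.2, 12.7, 75.2]]
 ring [-2.68 -0.83]
  y -9 10.9 1.4
  y -4 12.2 5.7
  y 0 13.1 6.3
  y 4 12.3 5.4
  y 9 9.4 3.1
scene 94 58
 sleeve [-2.92  0.21] z [ 5.  28.4]
 collar x,y,z pct [[-11.9, -15.4, 50.2], [2.2, 1.8, 60.8], [12.1, 12.3, 63.8]]
 ring [-2.46 -1.64]
  y -9 4.7 3.5
  y -4 7.9 7.9
  y 0 4.7 -2.5
  y 4 3.1 -10.3
  y 9 6.0 -12.1
top 24 74
 sleeve [-0.17  0.39] z [ 9.3 22.6]
 collar x,y,z pct [[-6.0, -18.5, 57.9], [5.6, -0.1, 61.4], [13.2, 13.1, 79.8]]
 ring [-1.56 -1.65]
  y -9 11.3 9.2
  y -4 14.0 5.6
  y 0 13.2 9.8
  y 4 12.7 5.3
  y 9 6.9 0.7
```

move_arm --increments '[{"tx": -0.11, "ty": -0.19, "tz": 0.3, "rx": 0, "ry": 0, "rz": 0, "gripper": -1}, {"tx": 0, "ty": 0, "tz": 0.5, "rx": 0, "ry": 0, "rz": 0, "gripper": -1}, {"tx": 0, "ty": 0, "tz": 0.5, "rx": 0, "ry": 0, "rz": 0, "gripper": -1}, {"tx": 0, "ty": 0, "tz": 0.3, "rx": 0, "ry": 0, "rz": 0, "gripper": -1}, {"tx": 0, "ty": 0, "tz": 0, "rx": 0, "ry": 0, "rz": 0, "gripper": -1}, {"tx": 0, "ty": 0, "tz": 0, "rx": 0, "ry": 0, "rz": 0, "gripper": -1}]' --squeeze 110

```text
clock: 9.35
eef_pos: [497.3, 171.6, 137.6]
tcp_rot: [-3.142, -0.523, 0.388]
contact_force: [1.0, -0.3, -2.2]
opening: 0.232
```

```bash
python3 relm.py; python3 look.py w5.png|head -4
```

```text
wrist 1412 432
 sleeve [-1.12  1.14] z [ 4.5 29.7]
 collar x,y,z pct [[3.8, -12.9, 43.9], [11.1, 1.1, 45.4], [14.1, 14.2, 59.4]]
 ring [-1.17  1.04]
  y -9 11.6 7.0
  y -4 14.1 10.1
  y 0 14.9 10.9
  y 4 14.1 10.6
  y 9 13.0 8.4
scene 84 45
 sleeve [-2.74  0.07] z [ 6.7 28.7]
 collar x,y,z pct [[-12.4, -11.3, 37.8], [4.0, 4.6, 44.5], [12.7, 15.2, 47.5]]
 ring [-1.82  2.55]
  y -9 9.7 2.6
  y -4 3.8 3.6
  y 0 10.4 -14.8
  y 4 12.7 -12.0
  y 9 11.5 -9.2
top 21 41
 sleeve [0.02 0.51] z [ 6.1 19.9]
 collar x,y,z pct [[-1.1, -10.5, 30.4], [11.0, 5.2, 44.6], [15.6, 15.5, 60.6]]
 ring [0.52 0.99]
  y -9 11.0 9.4
  y -4 11.8 10.9
  y 0 14.4 14.4
  y 4 12.7 10.4
  y 9 11.6 8.3
9.5 [497.4 171.6 138. ] [-3.1416 -0.5237  0.3881] 0.233 [ 0.8 -0.4 -2. ] [0.3  0.16 2.3  0.27 0.17 1.23]
tool z [ 0.463  0.189 -0.866] a [-0.463 -0.189  0.866]
pred tip (np.float64(280.0), np.float64(327.0)) foot (np.float64(259.6), np.float64(327.0)) mouth (np.float64(276.6), np.float64(324.6))
to home in tool mm [-1.   1.1 20.3]
```

Aligned to about 0.5 mm in the wrist and top cameras. I'll press on, watching the force.

move_arm --increments '[{"tx": 0, "ty": 0, "tz": 0.3, "rx": 0, "ry": 0, "rz": 0, "gripper": -1}, {"tx": 0, "ty": 0, "tz": 0.3, "rx": 0, "ry": 0, "rz": 0, "gripper": -1}, {"tx": 0, "ty": 0, "tz": 0.2, "rx": 0, "ry": 0, "rz": 0, "gripper": -1}, {"tx": 0, "ty": 0, "tz": 0, "rx": 0, "ry": 0, "rz": 0, "gripper": -1}, {"tx": 0, "ty": 0, "tz": 0, "rx": 0, "ry": 0, "rz": 0, "gripper": -1}]'

```text
clock: 10.25
eef_pos: [501.0, 173.1, 130.8]
tcp_rot: [-3.142, -0.523, 0.388]
contact_force: [-0.6, -0.0, -2.4]
opening: 0.234
```

move_arm --increments '[{"tx": 0, "ty": 0, "tz": 0.25, "rx": 0, "ry": 0, "rz": 0, "gripper": -1}, {"tx": 0, "ty": 0, "tz": 0.25, "rx": 0, "ry": 0, "rz": 0, "gripper": -1}, {"tx": 0, "ty": 0, "tz": 0, "rx": 0, "ry": 0, "rz": 0, "gripper": -1}, {"tx": 0, "ty": 0, "tz": 0, "rx": 0, "ry": 0, "rz": 0, "gripper": -1}]'

```text
clock: 10.65
eef_pos: [503.5, 174.1, 126.9]
tcp_rot: [3.142, -0.524, 0.388]
contact_force: [-4.6, -2.0, 5.8]
opening: 0.233
```

move_arm --increments '[{"tx": 0, "ty": 0, "tz": 0.2, "rx": 0, "ry": 0, "rz": 0, "gripper": -1}, {"tx": 0, "ty": 0, "tz": 0.2, "rx": 0, "ry": 0, "rz": 0, "gripper": -1}, {"tx": 0, "ty": 0, "tz": 0, "rx": 0, "ry": 0, "rz": 0, "gripper": -1}, {"tx": 0, "ty": 0, "tz": 0, "rx": 0, "ry": 0, "rz": 0, "gripper": -1}]'

```text
clock: 11.05
eef_pos: [505.3, 174.8, 123.4]
tcp_rot: [3.142, -0.524, 0.388]
contact_force: [-4.9, -1.7, 6.1]
opening: 0.229
```

move_arm --increments '[{"tx": 0, "ty": 0, "tz": 0.2, "rx": 0, "ry": 0, "rz": 0, "gripper": -1}, {"tx": 0, "ty": 0, "tz": 0.1, "rx": 0, "ry": 0, "rz": 0, "gripper": -1}, {"tx": 0, "ty": 0, "tz": 0, "rx": 0, "ry": 0, "rz": 0, "gripper": -1}, {"tx": 0, "ty": 0, "tz": 0, "rx": 0, "ry": 0, "rz": 0, "gripper": -1}]'

```text
clock: 11.45
eef_pos: [506.7, 175.4, 120.7]
tcp_rot: [3.142, -0.524, 0.388]
contact_force: [-3.2, -1.0, 4.2]
opening: 0.235
```

The force dropped, so the beads have snapped. I'll go on to the hard stop.

move_arm --increments '[{"tx": 0, "ty": 0, "tz": 0.15, "rx": 0, "ry": 0, "rz": 0, "gripper": -1}, {"tx": 0, "ty": 0, "tz": 0, "rx": 0, "ry": 0, "rz": 0, "gripper": -1}, {"tx": 0, "ty": 0, "tz": 0, "rx": 0, "ry": 0, "rz": 0, "gripper": -1}]'

```text
clock: 11.75
eef_pos: [507.1, 175.6, 120.2]
tcp_rot: [-3.142, -0.525, 0.388]
contact_force: [-17.4, -7.2, 25.5]
opening: 0.229
```

move_arm --increments '[{"tx": 0, "ty": 0, "tz": 0.1, "rx": 0, "ry": 0, "rz": 0, "gripper": -1}, {"tx": 0, "ty": 0, "tz": 0, "rx": 0, "ry": 0, "rz": 0, "gripper": -1}, {"tx": 0, "ty": 0, "tz": 0, "rx": 0, "ry": 0, "rz": 0, "gripper": -1}]'

```text
clock: 12.05
eef_pos: [507.2, 175.7, 120.0]
tcp_rot: [-3.141, -0.525, 0.388]
contact_force: [-28.1, -11.7, 43.3]
opening: 0.232
```

A hard stop at the expected depth (TCP at nipple z≈37.5, expected 38). I'll ease the push to a moderate level and check visually.

move_arm --increments '[{"tx": 0, "ty": 0, "tz": -0.1, "rx": 0, "ry": 0, "rz": 0, "gripper": -1}, {"tx": 0, "ty": 0, "tz": 0, "rx": 0, "ry": 0, "rz": 0, "gripper": -1}, {"tx": 0, "ty": 0, "tz": 0, "rx": 0, "ry": 0, "rz": 0, "gripper": -1}, {"tx": 0, "ty": 0, "tz": 0, "rx": 0, "ry": 0, "rz": 0, "gripper": -1}]'

```text
clock: 12.45
eef_pos: [507.1, 175.6, 120.2]
tcp_rot: [-3.142, -0.525, 0.388]
contact_force: [-15.5, -6.7, 25.0]
opening: 0.233
```

```bash
python3 relm.py|grep -v '  y'; python3 look.py w6.png|head -4
python3 - <<'E'
from h import *
p,d=r.grab_frame('scene'); p0=np.load('/tmp/scene.npz')['p']
q=np.full((400,800,3),0,np.uint8)
q[:,:400]=cv2.resize(cv2.imread('pics/w6.png')[150:400,200:450],(400,400)); q[:,400:]=cv2.resize(p[130:250,330:450,::-1],(400,400)); cv2.imwrite('pics/c6.png',q)
m=cv2.absdiff(p,p0).max(2)>60; print('changed px in tray area',m[235:330,120:300].sum(), 'others', m[240:360,225:260].sum(), m[240:310,330:370].sum(), m[165:215,450:495].sum())
E
```

```text
wrist 1465 0
 sleeve [-1.2   1.19] z [ 4.4 30.6]
scene 83 13
 sleeve [-2.56 -0.41] z [ 5.6 27.8]
top 32 0
 sleeve [-0.37  0.97] z [ 5.4 25.2]
12.6 [507.1 175.6 120.2] [-3.1415 -0.5248  0.3881] 0.23 [-16.6  -6.1  24.9] [0.3  0.21 2.3  0.36 0.12 1.14]
tool z [ 0.464  0.19  -0.865] a [-0.463 -0.189  0.866]
pred tip (np.float64(300.8), np.float64(327.2)) foot (np.float64(275.7), np.float64(327.2)) mouth (np.float64(276.6), np.float64(324.6))
to home in tool mm [-1.1  1.2 -0.3]
changed px in tray area 27 others 0 0 0
```

View pics/c6.png

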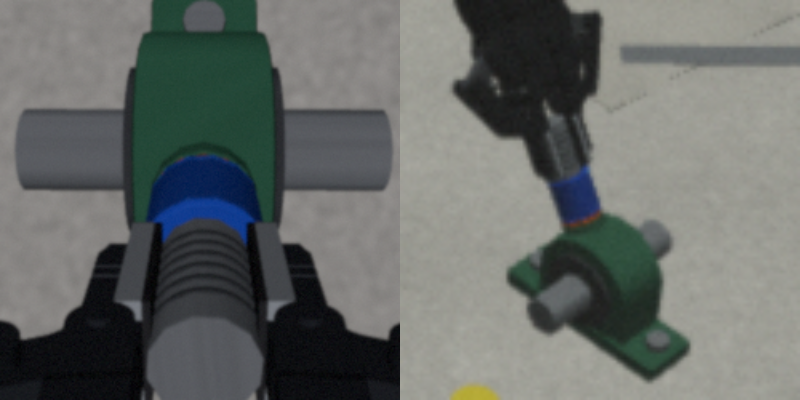

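The picture shows the coupler seated, with only a thin orange line under its mouth. It is square to the nipple and held with a push of about 31 N. Handing in.

```bash
python3 -c "
from rig import r
print(r.sign_off()); s=r.sense(); print(s['clock'],s['contact_force'],s['opening'])"
```

```text
the job is handed in; nothing more can be done
None
the job is handed in; nothing more can be done
```

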